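# Reset the pumpkin craft table

### The job

Get this craft table ready for the next guest: set each mini pumpkin, stem up, on the wooden paint saucer of its size, standing on the floor inside the rim, slip the roll of masking tape over the post of the tape stand so that it lies flat on the foot, and stand the glue stick in the steel cup. Leave the paint bottle and the bead jar standing where they are.

Things in the scene. Friction and masses are not known exactly. Their poses are not given: they have to be found in the camera images.
- big_pumpkin: The larger mini pumpkin: orange, ribbed, squat, 60 mm wide and 38 mm high without its short stem (stem stands up to about 16 mm higher and is 8 mm thick); widest 19 mm above its underside; about 80 g, loose, standing stem up on the table. Its underside is rounded: flat only within 11 mm of its axis, curving out to full width at 19 mm height. Origin: centre of its underside, z up.
- small_pumpkin: The smaller mini pumpkin: same look, 42 mm wide and 28 mm high without its stem (about 11 mm more, 6 mm thick); widest 14 mm above its underside; underside flat within 7 mm of its axis, then rounded; about 35 g, loose, standing stem up on the table. Origin: centre of its underside, z up.
- tape_roll: Roll of cream masking tape lying flat on the table: outer diameter 56 mm, hole 32 mm through, 24 mm high, 45 g, loose. Origin: centre of its underside, z up.
- glue_stick: Glue stick standing upright on the table: round white tube 28 mm in diameter with a yellow cap on top, 98 mm high in all, 45 g, loose. Origin: centre of its underside, z up.
- big_saucer: Larger round paint saucer of pale wood, stuck down: outer diameter 74 mm, with a low rim 6 mm high (above the table) and 4 mm thick round a flat floor 66 mm in diameter, 3 mm above the table. The larger pumpkin stands on its floor, inside the rim. Origin: centre of its underside, z up.
- small_saucer: Smaller round paint saucer of pale wood, stuck down: outer diameter 58 mm, with a low rim 6 mm high (above the table) and 4 mm thick round a flat floor 50 mm in diameter, 3 mm above the table. The smaller pumpkin stands on its floor, inside the rim; the larger is wider than the whole saucer. Origin: centre of its underside, z up.
- tape_stand: Tape stand, stuck down: round dark steel foot 75 mm in diameter and 10 mm high with an upright round-topped steel post 14 mm in diameter at its centre, its top 54 mm above the table. The roll of tape slips over the post and lies flat on the foot. Origin: centre of its underside, z up.
- steel_cup: Open straight-sided steel cup, stuck down, empty: outer diameter 54 mm, inner 50 mm, 50 mm high, floor 3 mm thick. Origin: centre of its underside, z up.
- paint_bottle: Not to be moved: small dark paint bottle with a paper label and a narrow black screw cap, 36 mm in diameter, 103 mm high, standing loose among the things (easily knocked over). Origin: centre of its underside, z up.
- bead_jar: Not to be moved: low round glass jar of pale beads with an aluminium lid, 57 mm in diameter, 60 mm high, standing loose among the things. Origin: centre of its underside, z up.
Things that resemble listed ones, but are neither listed nor needed, are in the scene too. Leave any black or pink look-alike of the small_saucer alone. What is shaped like the steel_cup but blue or purple is not meant.

How it is judged (in metres and radians):
At the end, for the whole second after the job is handed in: Each pumpkin stands on the floor of the saucer of its size, stem up (big 13 mm, small 11 mm off centre; base 1-6 mm high; tilt under 0.15 rad); tape round the post, flat on the foot (12 mm, 6-14 mm, 0.12 rad); glue stick in the cup, cap up (20 mm, base under 14 mm, lean under 0.5 rad); all at rest (horizontal distance between big_pumpkin and big_saucer below 0.013 m and z of big_pumpkin in the frame of big_saucer between 0.001 and 0.006 m and angle between each of big_pumpkin, small_pumpkin's own z axis and vertical below 0.15 rad and linear speed of each of big_pumpkin, small_pumpkin, tape_roll, glue_stick below 0.02 m/s and angular speed of each of big_pumpkin, small_pumpkin, tape_roll, glue_stick below 0.3 rad/s and horizontal distance between small_pumpkin and small_saucer below 0.011 m and z of small_pumpkin in the frame of small_saucer between 0.001 and 0.006 m and horizontal distance between tape_roll and tape_stand below 0.012 m and z of tape_roll in the frame of tape_stand between 0.006 and 0.014 m and angle between tape_roll's own z axis and vertical below 0.12 rad and horizontal distance between glue_stick and steel_cup below 0.02 m and z of glue_stick in the frame of steel_cup between -0.001 and 0.014 m and angle between glue_stick's own z axis and vertical below 0.5 rad); the robot touches nothing.
It fails at once if the paint bottle is knocked over or shifted by more than 25 mm (distance of paint_bottle from where it was at the start of the episode above 0.025 m or angle between paint_bottle's own z axis and vertical above 0.5 rad).
It fails at once if the bead jar is knocked over or shifted by more than 25 mm (distance of bead_jar from where it was at the start of the episode above 0.025 m or angle between bead_jar's own z axis and vertical above 0.5 rad).
It also fails if it takes over 112 s, if anything falls off the work surface, if the arm or the gripper's body presses on something with over 40 N, if the wrist force passes 120 N, or if a joint passes its speed limit or range.

### The arm

A 6-joint arm with a two-finger parallel gripper is mounted at the origin on the work surface. World frame = base frame: x ahead of the robot, y to its left, z up, the work surface at z = 0. Lengths are in mm, angles in rad, forces in N, time in s.
With the tool pointing down it reaches from about 275 to 750 mm from the base axis. Payload 10.2 kg.
Tool frame: the origin (TCP) lies midway between the tips of the shut fingers; the grasp point (between the pads) lies 19 mm behind it; z points along the fingers, y is the direction in which the jaws open and shut (so a half turn about z gives the same grasp; the last joint's range is limited). The gripper opens to 85 mm and grips with 20 to 120 N. Pads are 22 mm wide; open, the fingers measure 114 mm over their backs; the gripper's body (76 mm by 85 mm) begins 54 mm behind the grasp point. The pads swing forward as they close: fully open they stand 13 mm farther back than shut.
Start: joints at [0.979, 0.313, 1.498, -0, 1.331, -0.223], TCP at [189.273, 489.701, 231.294] pointing down, gripper open.
Joint ranges: [-2.94, 2.94], [-0.97, 2.17], [0.19, 2.56], [-1.23, 4.37], [0.02, 3.11], [-2.88, 2.88]. Speed limits (rad/s): [2.39, 2.39, 3.01, 3.14, 3.14, 3.14].

### API

Orientations are given as a unit quaternion [w, x, y, z].
In Python, from rig import sense, optics, ctrl gives the robot as it stands.
- The arm moves only by the tool play_rows, never from a script. Its argument "plan" is a list of rows, each a list of 7 numbers: the shift along the world's x, y, z in mm, then the turn, a rotation vector about the world's x, y, z in rad, then the opening, from -1 (shut) to 1 (fully open), so that 0 is half open. A call has 1 to 5 rows; each row shifts and turns the pose as measured when the row begins; what a row does not reach is not made up. A row lasts 1/12 s, in which the tool goes at most 41.7 mm and 7.16 degrees, less where a joint would pass 70% of its speed; a pose out of reach is approached as far as the arm can. A call is refused whole if a number of a shift passes 41.7 or a number of a turn 0.125, either way. A call with a gripper value outside its range is refused whole. The fingers move at their own pace and stop on an object; "grip_force" is the grip in N (left out, the last holds). Time passes only in rows, so rows that do not move let the fingers close. It gives the time, the measured TCP pose, the force and the opening at its end, in the units of the state.
- sense(): the state, without advancing time (a new reading comes with each control period).
- optics.capture(name): name is "scene" or "side" or "wrist"; returns a dict with "img" (400x640x3 uint8, blue, green, red), "fx", "fy", "cx", "cy" (pixels), "dist" ([k1, k2, p1, p2, k3] as OpenCV has them; the pictures are not rectified), "world_to_cam" (4x4, takes a point from world to camera coordinates). Camera axes: x right, y up, looking along -z (the intrinsics and any distortion apply to the point x, -y, -z); pixel columns grow to the right and rows downward; lengths in mm; the calibration is good to about 2 mm. A picture is of the moment at which its call begins. There is no depth.
- ctrl.finish_job(): hands the job in, once; it reports no verdict.
The state is a dict: "time_s": time; "joints": joint angles; "dq": joint speeds; "tau": joint torques, N m; "eef_pos": TCP position; "ee_rot": TCP orientation; "force": force on the tool from outside, world axes, zero at the start; "wrist_torque": the same for the moment, N m; "grip_width": opening from 0.0 (shut) to 1.0 (fully open).
Only numpy, scipy, OpenCV 4.12 (cv2) and the standard library are available. Lean on these libraries where they do the work, as an engineer would, in place of code of your own. Each camera call takes 0.05 s, during which the arm holds its last target. There are 200 camera calls.

## Working session

There is one attempt and no reset: what is moved stays moved. The work goes in short steps, Python scripts to look and compute and a tool call to move; the robot and the scene stay as the last step left them, time stands still between calls to the robot, and variables do not carry over. Pictures are saved under pics/ and viewed, about 12 in all and at most 16, crops included, and the job is handed in when it is done.

Besides the shell and the picture viewer there is one more tool, called as name(argument=value, ...) on one line, values as JSON. play_rows: Moves the arm, as the interface text tells. Its arguments: {"type":"object","properties":{"plan":{"type":"array"},"grip_force":{"type":"number"}},"required":["plan"]}

```bash
mkdir -p pics
cat > h.py <<'E'
import numpy as np, cv2
from rig import sense, optics, ctrl
def cap(n,f):
    c=optics.capture(n); cv2.imwrite(f'pics/{f}.png',c['img'])
    np.save(f'pics/{f}.npy',{k:v for k,v in c.items()},allow_pickle=True); return c
def load(f): return np.load(f'pics/{f}.npy',allow_pickle=True).item()
def K(c): return np.array([[c['fx'],0,c['cx']],[0,c['fy'],c['cy']],[0,0,1.]])
def toworld(c,u,v,z):
    p=cv2.undistortPoints(np.array([[[u,v]]],float),K(c),np.array(c['dist'],float))[0,0]
    M=np.array(c['world_to_cam']);R=M[:3,:3];t=M[:3,3]
    d=R.T@np.array([p[0],-p[1],-1]);o=-R.T@t
    return o+d*(z-o[2])/d[2]
def topix(c,P):
    M=np.array(c['world_to_cam']);q=M[:3,:3]@np.array(P,float)+M[:3,3]
    q=q*[1,-1,-1]
    return cv2.projectPoints(q.reshape(1,1,3),np.zeros(3),np.zeros(3),K(c),np.array(c['dist'],float))[0][0,0]
E
python3 - <<'E'
from h import *
for n in ['scene','side','wrist']:
    c=cap(n,n+'0'); M=np.array(c['world_to_cam']); print(n,(-M[:3,:3].T@M[:3,3]).round(),(-M[2,:3]).round(2))
print(sense())
E
```

```text
scene [1356. -319.  843.] [-0.71  0.23 -0.66]
side [  90. -890.  831.] [ 0.31  0.7  -0.64]
wrist [124. 515. 374.] [ 0.26 -0.1  -0.96]
{'time_s': 0.15, 'joints': array([ 9.78616222e-01,  3.13326742e-01,  1.49822761e+00, -1.78875405e-06,
        1.33101744e+00, -2.23371299e-01]), 'dq': array([-1.27860718e-03, -2.02994124e-03, -2.77045221e-03,  1.16506367e-03,
       -2.05593654e-03,  3.49255090e-05]), 'tau': array([ 1.35110669e-03, -4.12368679e+01, -2.59801304e+01, -1.52127313e-04,
        3.20283325e-03,  2.69968120e-05]), 'eef_pos': array([189.15633285, 489.54052847, 230.87700735]), 'ee_rot': array([-1.93350969e-04,  1.83360836e-01,  9.83045556e-01, -4.49773304e-04]), 'force': array([-0.34375514,  0.0110056 ,  0.54038653]), 'wrist_torque': array([0.0068509 , 0.01924346, 0.03456012]), 'grip_width': 0.9987793589718132}
```

View pics/scene0.png

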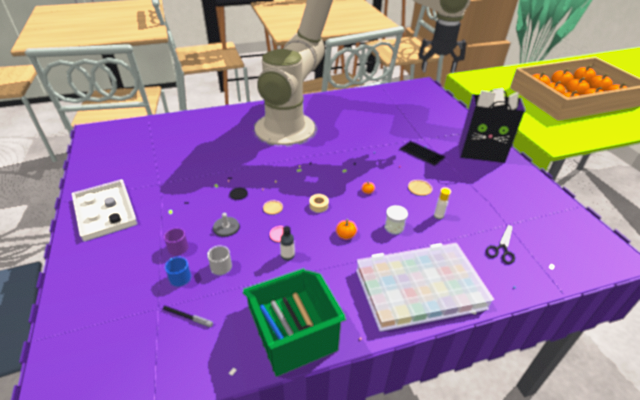

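View pics/side0.png

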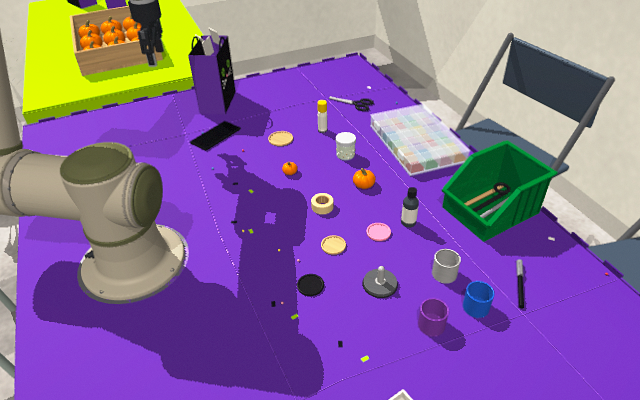

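The scene view shows the black (238,193) and pink (280,234) saucer look-alikes, pale wood saucers at (273,207) and (420,187), and grey, blue and purple cups at (220,260), (178,271) and (175,240). I'll enlarge both views to confirm which is which.

Run:
```python
from h import *
a=load('scene0')['img'][170:290,150:460]; b=load('side0')['img'][90:340,240:510]
cv2.imwrite('pics/a.png',cv2.resize(a,None,fx=2.58,fy=2.58,interpolation=2)); cv2.imwrite('pics/b.png',cv2.resize(b,None,fx=2.4,fy=2.4,interpolation=2))
```

```text
(no output)
```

View pics/a.png

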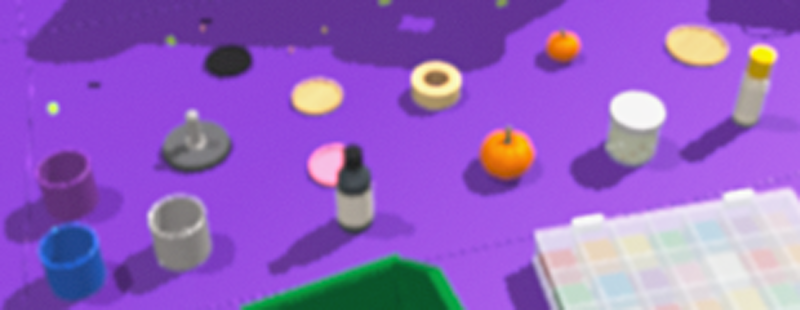

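View pics/b.png

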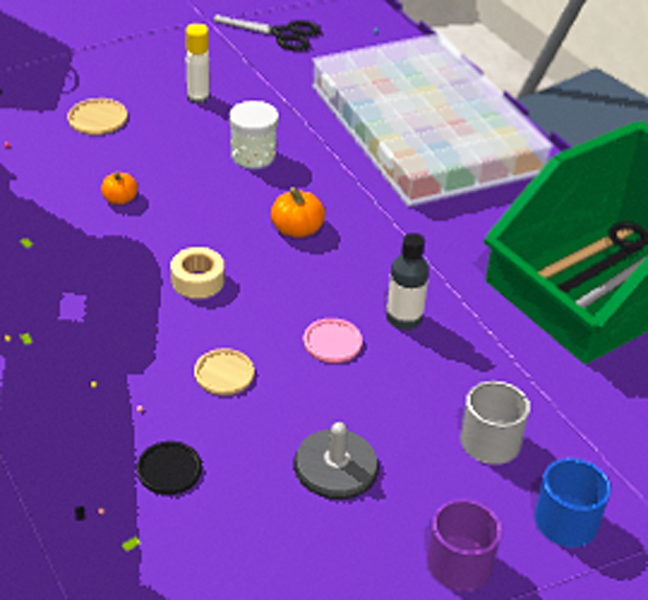

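Run:
```python
from h import *
A=load('scene0');B=load('side0')
L={'big_saucer':(97.5,116,697,45,6),'small_saucer':(224.5,371,317.5,95,6),'foot':(337,459,196,144,10),'posttop':(338,426,193,115,52),
'cup':(497,408,179,214,50),'purple':(466,530,66,170,50),'blue':(573,490,72,245,50),'gluetop':(197,30,763,54,98),'gluebase':(198,97,747,120,3),'jar':(254,114,637,108,60),'bottletop':(413,240,354,150,103),
'bigp':(298,213,507,154,19),'smallp':(120,188,563,46,14),'tape':(198,266,436,78,24),'pink':(332,340,333,164,6),'tray corner':(312,60,540,232,20),'bin corner':(486,240,393,256,60)}
for k,(x,y,X,Y,z) in L.items():
    b=toworld(B,240+x/2.4,90+y/2.4,z);a=toworld(A,150+X/2.58,170+Y/2.58,z);print(k,b.round()[:2],a.round()[:2])
for k in('big_saucer','small_saucer'):
  x,y=L[k][:2]; print(np.linalg.norm(toworld(B,240+(x-30.5)/2.4,90+y/2.4,6)-toworld(B,240+(x+30.5)/2.4,90+y/2.4,6)))
```

```text
big_saucer [470. 313.] [476. 318.]
small_saucer [ 427. -152.] [ 432. -147.]
foot [ 470. -295.] [ 476. -293.]
posttop [ 469. -294.] [ 475. -290.]
cup [ 606. -333.] [ 610. -324.]
purple [ 509. -432.] [ 517. -424.]
blue [ 610. -435.] [ 620. -425.]
gluetop [602. 304.] [608. 309.]
gluebase [601. 303.] [611. 310.]
jar [609. 161.] [610. 164.]
bottletop [ 623. -156.] [ 627. -151.]
bigp [595.  21.] [597.  23.]
smallp [438. 152.] [440. 156.]
tape [459. -20.] [462. -13.]
pink [ 540. -158.] [ 545. -157.]
tray corner [759. 297.] [711.  15.]
bin corner [ 721. -144.] [ 729. -143.]
75.4589296912663
58.12417404803185
```

Measured widths of 75 mm and 58 mm fit the two saucers. The far one, at about (473,316), is the big saucer and the near one, at about (430,-150), is the small saucer. The grey cup at (608,-328) is the steel cup. I'll start with the small pumpkin.

play_rows(plan=[[23,-31,0,0,0,0,1],[23,-31,0,0,0,0,1],[23,-31,0,0,0,0,1],[23,-31,0,0,0,0,1],[23,-31,0,0,0,0,1]])

```text
time_s: 0.57
eef_pos: [302.7, 332.2, 229.2]
ee_rot: [-0.001, 0.178, 0.984, -0.001]
force: [2.1, 0.2, 0.3]
grip_width: 0.996
```

play_rows(plan=[[23,-31,0,0,0,0,1],[23,-31,0,0,0,0,1],[23,-31,0,0,0,0,1],[23,-31,0,0,0,0,1],[23,-31,0,0,0,0,1]])

```text
time_s: 0.98
eef_pos: [420.7, 168.4, 229.1]
ee_rot: [-0.001, 0.177, 0.984, -0.001]
force: [0.3, 1.3, -0.1]
grip_width: 0.998
```

Run:
```python
from h import *
c=cap('wrist','w1'); print(sense()['eef_pos'])
for p in [(439,154,14),(596,22,19),(460,-16,24),(473,316,6),(605,307,98)]: print(p,topix(c,p).round())
```

```text
[424.35231438 163.57473062 228.89521096]
(439, 154, 14) [313. 186.]
(596, 22, 19) [265. 320.]
(460, -16, 24) [195. 248.]
(473, 316, 6) [445. 165.]
(605, 307, 98) [499. 298.]
```

View pics/w1.png

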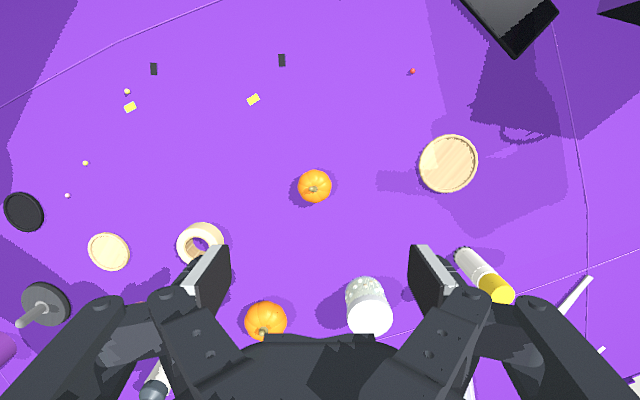

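The wrist view shows the small pumpkin at (315,186), big pumpkin (266,321), big saucer (448,163), small saucer (108,251), tape hole top near (200,240), jar lid (370,318) and glue cap (497,290).

Run:
```python
from h import *
c=load('w1')
for n,u,v,z in [('sp',315,186,14),('bp',266,321,19),('tape',201,239,24),('bs',448,164,6),('ss',108.5,251,6),('glue',497,290,98),('foot',46,304,10)]: print(n,toworld(c,u,v,z).round(1)[:2])
```

```text
sp [439.8 156.1]
bp [597.6  23.5]
tape [452.1  -2.7]
bs [472.4 319.6]
ss [ 429.1 -144.2]
glue [594.5 306.8]
foot [ 470.7 -283.6]
```

play_rows(plan=[[8,-4,-35,0,0,0,1],[8,-4,-38,0,0,0,1],[0,0,-40,0,0,0,1],[0,0,-40,0,0,0,1],[0,0,-30,0,0,0,1]])

```text
time_s: 1.45
eef_pos: [446.6, 150.9, 45.5]
ee_rot: [0.008, 0.184, 0.983, 0.0]
force: [0.2, 0.1, -0.7]
grip_width: 1.0
```

play_rows(plan=[[0,0,-20,0,0,0,0.4],[0,0,-10,0,0,0,0.3]], grip_force=25)

```text
time_s: 1.62
eef_pos: [443.7, 150.5, 9.8]
ee_rot: [0.004, 0.184, 0.983, -0.001]
force: [0.0, -0.2, 0.1]
grip_width: 0.744
```

Run:
```python
from h import *
c=cap('wrist','w2'); s=sense();print(s['eef_pos'],s['grip_width'],topix(c,s['eef_pos']))
```

```text
[442.87874655 150.39092707   8.84718825] 0.66557059717627 [317.71171537 245.4790876 ]
```

View pics/w2.png

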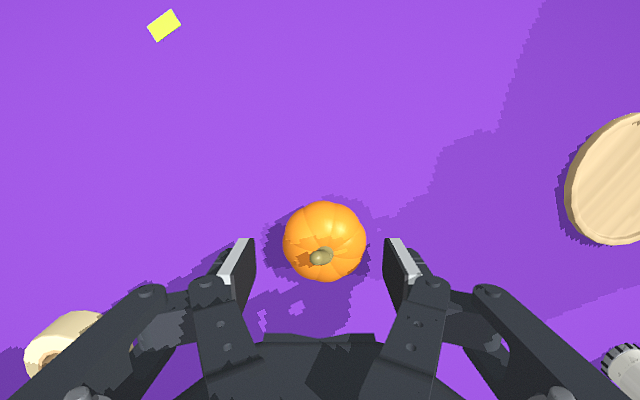

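Run:
```python
from h import *
c=load('w2'); print(toworld(c,324.5,241,14)); print(sense()['time_s'])
```

```text
[439.43502745 155.40252732  14.        ]
1.6667
```

play_rows(plan=[[-3.5,5,-6,0,0,0,0.3],[0,0,0,0,0,0,-0.3],[0,0,0,0,0,0,-0.6],[0,0,0,0,0,0,-0.6],[0,0,0,0,0,0,-0.6]], grip_force=25)

```text
time_s: 2.08
eef_pos: [439.9, 156.4, 4.1]
ee_rot: [0.004, 0.184, 0.983, -0.001]
force: [0.4, -0.4, 0.4]
grip_width: 0.474
```

play_rows(plan=[[0,0,0,0,0,0,-0.6],[0,0,10,0,0,0,-0.6],[0,0,20,0,0,0,-0.6],[0,0,20,0,0,0,-0.6],[0,0,20,0,0,0,-0.6]])

```text
time_s: 2.5
eef_pos: [438.4, 156.2, 77.1]
ee_rot: [0.002, 0.184, 0.983, -0.001]
force: [0.1, 0.5, -0.1]
grip_width: 0.474
```

play_rows(plan=[[-1,-20,5,0,0,0,-0.6],[-1,-28,5,0,0,0,-0.6],[-1,-32,0,0,0,0,-0.6],[-1,-32,0,0,0,0,-0.6],[-1,-32,0,0,0,0,-0.6]])

```text
time_s: 2.92
eef_pos: [435.8, 11.5, 97.6]
ee_rot: [0.01, 0.179, 0.984, 0.0]
force: [-0.2, 0.5, -1.2]
grip_width: 0.469
```

play_rows(plan=[[-1,-32,0,0,0,0,-0.6],[-1,-32,0,0,0,0,-0.6],[-1,-32,0,0,0,0,-0.6],[0,-30,0,0,0,0,-0.6],[0,-18,0,0,0,0,-0.6]])

```text
time_s: 3.33
eef_pos: [432.0, -142.1, 103.6]
ee_rot: [0.014, 0.18, 0.984, -0.001]
force: [0.0, 0.6, -1.0]
grip_width: 0.468
```

play_rows(plan=[[0,0,0,0,0,0,-0.6],[0,0,0,0,0,0,-0.6]])

```text
time_s: 3.5
eef_pos: [432.0, -145.7, 105.4]
ee_rot: [0.015, 0.183, 0.983, -0.002]
force: [1.0, 0.6, -0.5]
grip_width: 0.469
```

Run:
```python
from h import *
c=cap('wrist','w3'); s=sense();print(s['eef_pos'],s['grip_width'],topix(c,s['eef_pos']))
```

```text
[ 432.17595183 -145.42252377  105.50518713] 0.4731440923509239 [319.03375406 247.64471996]
```

View pics/w3.png

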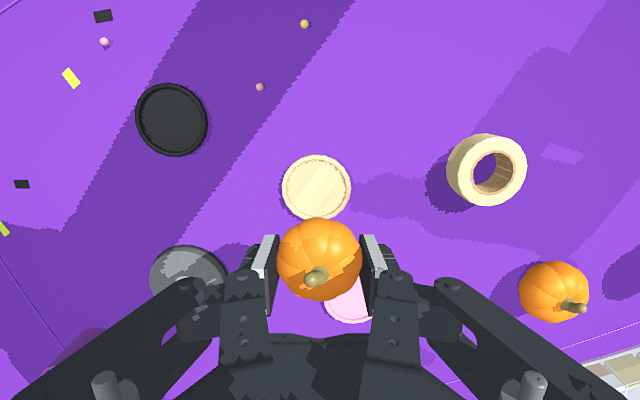

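```bash
cat >> h.py <<'E'
from scipy.spatial.transform import Rotation as Ro
def fix():
    q=sense()['ee_rot']; R0=Ro.from_quat([.1834,.9830,0,0]); R=Ro.from_quat([q[1],q[2],q[3],q[0]])
    return (R0*R.inv()).as_rotvec().round(3)
E
python3 - <<'E'
from h import *
c=load('w3'); print(toworld(c,316.5,188,6),toworld(c,487.5,171,22), toworld(c,555,291,19),fix())
E
```

```text
[ 429.15712734 -146.16960682    6.        ] [459.43200998 -15.55626803  22.        ] [597.64071346  25.67866977  19.        ] [ 0.009  0.03  -0.002]
```

play_rows(plan=[[-1.5,-1,-25,0.009,0.03,-0.002,-0.6],[-1,0,-30,0,0,0,-0.6],[0,0,-22,0,0,0,-0.6],[0,0,0,0,0,0,-0.6],[0,0,0,0,0,0,-0.6]])

```text
time_s: 3.97
eef_pos: [431.0, -141.9, 29.4]
ee_rot: [0.002, 0.181, 0.984, -0.001]
force: [0.3, -1.1, 0.7]
grip_width: 0.47
```

Run:
```python
from h import *
s=sense();print(s['eef_pos'],s['grip_width'],fix())
```

```text
[ 431.01716606 -141.8937497    29.3938253 ] 0.469680127289621 [ 0.002  0.003 -0.006]
```

play_rows(plan=[[-2,-5,-8,0,0,0,-0.6],[0,0,-5,0,0,0,-0.6],[0,0,-3,0,0,0,-0.6],[0,0,0,0,0,0,-0.6]])

```text
time_s: 4.3
eef_pos: [430.5, -146.8, 15.6]
ee_rot: [0.004, 0.179, 0.984, -0.002]
force: [-0.2, 1.0, -0.6]
grip_width: 0.47
```

play_rows(plan=[[-1,0,-4,0,0,0,-0.6],[0,0,-3,0,0,0,-0.6],[0,0,-2,0,0,0,-0.6],[0,0,0,0,0,0,-0.6]])

```text
time_s: 4.63
eef_pos: [430.0, -147.2, 6.8]
ee_rot: [0.005, 0.179, 0.984, -0.002]
force: [-0.6, 0.1, -0.1]
grip_width: 0.47
```

Height is right (grasped at 4.1, plus the 3 mm floor). I'll open gently, then lift.

play_rows(plan=[[0,0,0,0,0,0,0.1],[0,0,0,0,0,0,0.3],[0,0,0,0,0,0,0.6],[0,0,0,0,0,0,0.6],[0,0,10,0,0,0,0.6]])

```text
time_s: 5.05
eef_pos: [429.5, -146.8, 16.3]
ee_rot: [0.004, 0.18, 0.984, -0.002]
force: [-0.9, 0.9, 0.3]
grip_width: 0.797
```

play_rows(plan=[[0,0,20,0,0,0,1],[0,0,35,0,0,0,1],[0,15,25,0,0,0,1],[6,30,0,0,0,0,1],[6,35,0,0,0,0,1]])

```text
time_s: 5.47
eef_pos: [441.9, -69.1, 104.8]
ee_rot: [0.007, 0.183, 0.983, -0.002]
force: [0.8, -0.4, 0.1]
grip_width: 0.997
```

play_rows(plan=[[7,30,0,0,0,0,1],[5,15,-5,0,0,0,1],[0,0,0,0,0,0,1],[0,0,0,0,0,0,1]])

```text
time_s: 5.8
eef_pos: [455.1, -17.6, 104.5]
ee_rot: [0.01, 0.181, 0.983, -0.002]
force: [0.0, -0.3, 0.2]
grip_width: 1.003
```

Run:
```python
from h import *
c=cap('wrist','w4'); s=sense();print(s['eef_pos'],s['grip_width'],fix(),topix(c,(459.4,-15.5,24)))
```

```text
[455.00302674 -17.92177192 104.37809404] 1.0023525871931953 [ 0.008  0.018 -0.005] [323.15911307 203.26015774]
```

View pics/w4.png

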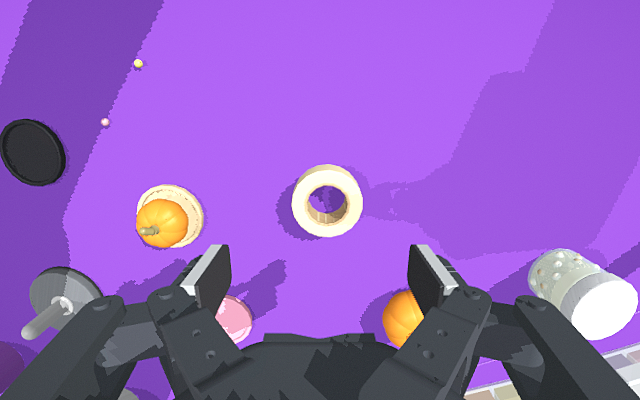

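The small pumpkin stands in its saucer (162,222), and the tape's top ring is centred near (327,200).

Run:
```python
from h import *
c=load('w4'); print(toworld(c,327.5,200,24),toworld(c,161,223,14),toworld(c,170,216,6))
```

```text
[458.08903965 -11.41622377  24.        ] [ 430.84767238 -150.68293486   14.        ] [ 429.42357104 -145.34429242    6.        ]
```

play_rows(plan=[[2,3,-30,0.008,0.018,-0.005,1],[2,2,-35,0,0,0,1],[0,0,-20,0,0,0,0.7],[0,0,0,0,0,0,0.7],[0,0,0,0,0,0,0.7]])

```text
time_s: 6.27
eef_pos: [460.2, -18.2, 19.8]
ee_rot: [0.003, 0.186, 0.982, -0.001]
force: [0.3, -0.0, -1.1]
grip_width: 0.851
```

Run:
```python
from h import *
c=cap('wrist','w5'); s=sense();print(s['eef_pos'],s['grip_width'],fix(),topix(c,(458.5,-13,24)))
```

```text
[460.29157087 -18.16094519  20.07085919] 0.8494482504343399 [0.002 0.006 0.006] [326.59721523 245.02295252]
```

View pics/w5.png

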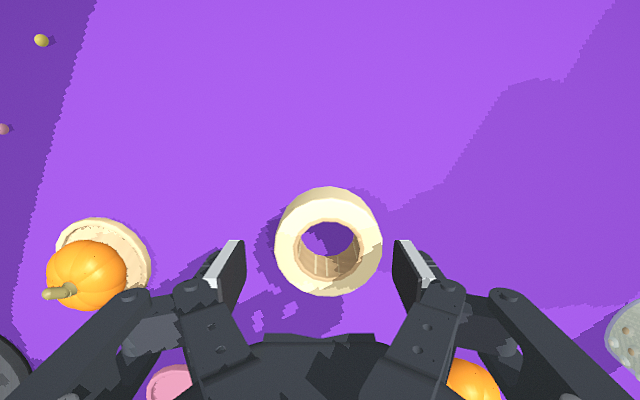

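Run:
```python
from h import *
c=load('w5'); print(toworld(c,328.5,243,24))
```

```text
[457.80378106 -11.70749438  24.        ]
```

Shift (-2.5,+6), descend to z≈3, and close.

play_rows(plan=[[-2.5,6,-6,0,0,0,0.7],[0,0,-6,0,0,0,0.7],[0,0,-5,0,0,0,0.5],[0,0,0,0,0,0,0],[0,0,0,0,0,0,-0.4]], grip_force=30)

```text
time_s: 6.73
eef_pos: [459.6, -13.1, 5.8]
ee_rot: [0.007, 0.187, 0.982, -0.001]
force: [-0.6, 0.1, -0.4]
grip_width: 0.642
```

play_rows(plan=[[0,0,0,0,0,0,-0.4],[0,0,0,0,0,0,-0.4],[0,0,0,0,0,0,-0.4]])

```text
time_s: 6.98
eef_pos: [459.9, -13.1, 6.2]
ee_rot: [0.007, 0.187, 0.982, -0.001]
force: [-0.7, -0.7, 0.6]
grip_width: 0.642
```

play_rows(plan=[[0,0,10,0,0,0,-0.4],[0,0,25,0,0,0,-0.4],[0,0,30,0,0,0,-0.4],[0,-12,25,0,0,0,-0.4],[1,-25,5,0,0,0,-0.4]])

```text
time_s: 7.4
eef_pos: [458.6, -47.7, 106.2]
ee_rot: [0.004, 0.185, 0.983, -0.001]
force: [0.9, -1.2, -0.4]
grip_width: 0.635
```

play_rows(plan=[[2,-32,0,0,0,0,-0.4],[2,-34,0,0,0,0,-0.4],[2,-34,0,0,0,0,-0.4],[2,-34,0,0,0,0,-0.4],[2,-34,0,0,0,0,-0.4]])

```text
time_s: 7.82
eef_pos: [469.3, -221.1, 114.5]
ee_rot: [0.009, 0.182, 0.983, -0.002]
force: [1.3, 0.4, 0.4]
grip_width: 0.64
```

play_rows(plan=[[2,-34,0,0,0,0,-0.4],[1,-25,0,0,0,0,-0.4],[0,-12,0,0,0,0,-0.4],[0,0,0,0,0,0,-0.4],[0,0,0,0,0,0,-0.4]])

```text
time_s: 8.23
eef_pos: [471.1, -301.3, 118.1]
ee_rot: [0.011, 0.185, 0.983, -0.003]
force: [-0.3, 0.5, -0.6]
grip_width: 0.638
```

Run:
```python
from h import *
c=cap('wrist','w6'); s=sense();print(s['eef_pos'],s['grip_width'],fix(),topix(c,(473,-293,54)))
```

```text
[ 471.15765239 -300.91955733  118.14586157] 0.6397557367562172 [0.011 0.02  0.003] [330.39795637 204.53699633]
```

View pics/w6.png

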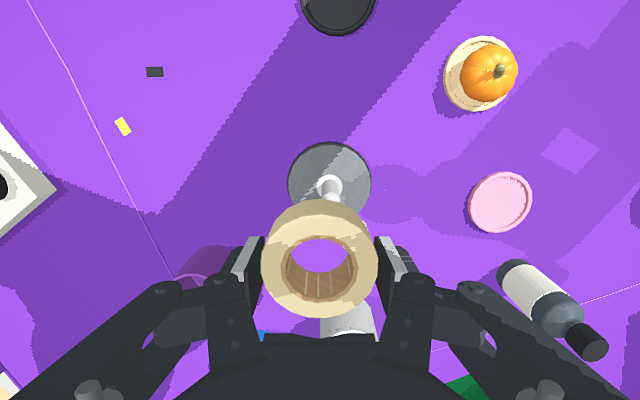

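Run:
```python
from h import *
c=load('w6'); s=118.1-6.2+24
print(toworld(c,329,186,10),toworld(c,319,258,s),toworld(c,329,142,8),toworld(c,287,184,10),toworld(c,371,184,10))
p=toworld(c,329,186,10); print(topix(c,p+[0,0,40]), toworld(c,489,72,17),toworld(c,481,75,6))
```

```text
[ 471.79061691 -292.22970251   10.        ] [ 467.60039314 -299.54779039  135.9       ] [ 436.85179861 -278.95481718    8.        ] [ 457.06648158 -325.1905512    10.        ] [ 483.17217128 -257.97689674   10.        ]
[330.61550072 200.91480574] [ 429.36838096 -145.58163815   17.        ] [ 430.5544304  -146.46729875    6.        ]
```

play_rows(plan=[[3.5,7,-10,0.011,0.02,0.003,-0.4],[0,0,-20,0,0,0,-0.4],[0,0,-8,0,0,0,-0.4],[0,0,0,0,0,0,-0.4],[0,0,0,0,0,0,-0.4]])

```text
time_s: 8.7
eef_pos: [476.0, -286.2, 78.4]
ee_rot: [-0.003, 0.18, 0.984, 0.002]
force: [0.2, 0.4, -0.7]
grip_width: 0.635
```

Run:
```python
from h import *
c=cap('wrist','w7'); s=sense();print(s['eef_pos'],s['grip_width'],fix(),topix(c,(472,-292.5,54)))
```

```text
[ 476.07319111 -286.25997678   78.5052822 ] 0.6394683024986388 [-0.004 -0.004 -0.007] [306.11683417 227.14393708]
```

View pics/w7.png

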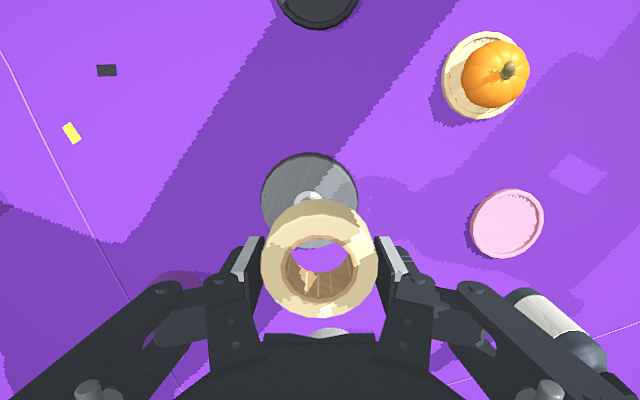

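Run:
```python
from h import *
c=load('w7')
print(toworld(c,309,201,10),toworld(c,319,258,96.3))
```

```text
[ 469.54298844 -291.07056954   10.        ] [ 472.97184993 -284.77391668   96.3       ]
```

play_rows(plan=[[-1.5,-7,0,0,0,0,-0.4],[0,0,0,0,0,0,-0.4],[0,0,0,0,0,0,-0.4]])

```text
time_s: 9.0
eef_pos: [475.2, -293.8, 80.1]
ee_rot: [-0.002, 0.18, 0.984, 0.001]
force: [0.0, -0.9, -1.5]
grip_width: 0.641
```

play_rows(plan=[[-1,0.5,-12,0,0,0,-0.4],[0,0,-12,0,0,0,-0.4],[0,0,-12,0,0,0,-0.4],[0,0,-5,0,0,0,-0.4],[0,0,0,0,0,0,-0.4]])

```text
time_s: 9.42
eef_pos: [474.9, -295.4, 40.5]
ee_rot: [0.001, 0.181, 0.984, -0.001]
force: [0.7, 0.3, -0.2]
grip_width: 0.64
```

No contact force and the post is in the hole, so I'll carry on down.

play_rows(plan=[[-1,2,-8,0,0,0,-0.4],[0,0,-8,0,0,0,-0.4],[0,0,-5,0,0,0,-0.4],[0,0,0,0,0,0,-0.4],[0,0,0,0,0,0,-0.4]])

```text
time_s: 9.83
eef_pos: [474.3, -293.9, 19.1]
ee_rot: [0.002, 0.181, 0.984, -0.001]
force: [-0.2, 0.4, -1.0]
grip_width: 0.641
```

play_rows(plan=[[0,0,-2.5,0,0,0,-0.4],[0,0,0,0,0,0,-0.4],[0,0,0,0,0,0,0.3],[0,0,0,0,0,0,0.5],[0,0,0,0,0,0,0.7]])

```text
time_s: 10.25
eef_pos: [474.8, -294.3, 17.2]
ee_rot: [0.003, 0.181, 0.984, -0.002]
force: [-0.4, 0.9, -0.3]
grip_width: 0.848
```

play_rows(plan=[[0,0,5,0,0,0,0.7],[0,0,20,0,0,0,0.8],[0,0,35,0,0,0,1],[0,0,40,0,0,0,1],[0,0,20,0,0,0,1]])

```text
time_s: 10.67
eef_pos: [472.2, -292.0, 138.7]
ee_rot: [-0.002, 0.181, 0.984, 0.001]
force: [1.1, -0.3, 0.7]
grip_width: 1.001
```

Run:
```python
from h import *
c=cap('wrist','w8'); s=sense();print(s['eef_pos'],s['grip_width'],fix(),s['force'],topix(c,(472,-292.5,34)))
```

```text
[ 473.2108163  -292.84843571  141.41280581] 1.0005239748970494 [ 0.001  0.001 -0.005] [ 0.89343446 -0.70927099  2.99901287] [317.79423403 193.07475659]
```

View pics/w8.png

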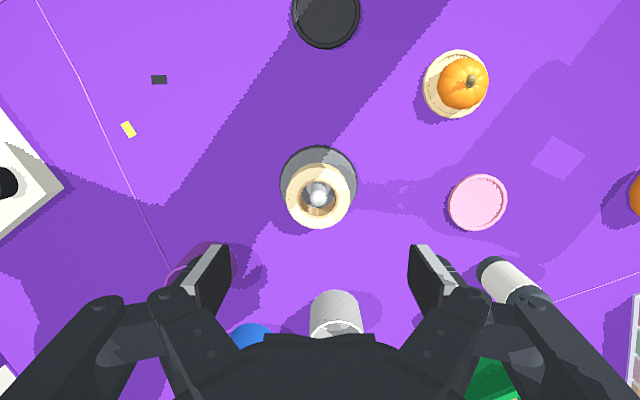

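The tape is round the post on the foot. Next is the big pumpkin at about (597,23.5).

play_rows(plan=[[8,25,5,0,0,0,1],[14,36,0,0,0,0,1],[14,36,0,0,0,0,1],[14,36,0,0,0,0,1],[14,36,0,0,0,0,1]])

```text
time_s: 11.13
eef_pos: [537.7, -125.0, 151.8]
ee_rot: [0.005, 0.186, 0.982, -0.003]
force: [0.2, -1.2, -0.2]
grip_width: 0.998
```

play_rows(plan=[[14,36,0,0,0,0,1],[14,36,0,0,0,0,1],[14,36,-10,0,0,0,1],[13,30,-15,0,0,0,1],[5,10,-20,0,0,0,1]])

```text
time_s: 11.55
eef_pos: [602.1, 35.2, 111.5]
ee_rot: [0.011, 0.185, 0.983, -0.003]
force: [-0.3, 0.2, 0.3]
grip_width: 0.999
```

play_rows(plan=[[0,0,0,0,0,0,1],[0,0,0,0,0,0,1]])

```text
time_s: 11.72
eef_pos: [601.0, 38.5, 108.3]
ee_rot: [0.008, 0.182, 0.983, -0.003]
force: [0.8, -0.0, 0.8]
grip_width: 0.996
```

```bash
cat >> h.py <<'E'
def orange(c):
    h=cv2.cvtColor(c['img'],cv2.COLOR_BGR2HSV); m=cv2.inRange(h,(8,150,120),(22,255,255))
    n,l,st,ce=cv2.connectedComponentsWithStats(m); return [(st[i].tolist(),ce[i].round(1).tolist()) for i in range(1,n) if st[i,4]>150]
E
python3 - <<'E'
from h import *
c=cap('wrist','w9'); s=sense();print(s['eef_pos'],s['grip_width'],fix(),topix(c,(597,23.5,19)))
for st,ce in orange(c): print(st,ce,toworld(c,*ce,19), toworld(c,st[0]+st[2]/2,st[1]+st[3]/2,19))
E
```

```text
[600.65506994  38.08800734 108.1183565 ] 0.9998020093157958 [ 0.008  0.014 -0.001] [299.65393956 198.16772829]
[0, 53, 45, 56, 2031] [20.1, 81.1] [ 433.15954956 -142.18691683   19.        ] [ 433.92818704 -140.23847904   19.        ]
[262, 162, 74, 73, 3800] [298.2, 197.7] [596.21611701  22.55475111  19.        ] [597.07259909  22.9024133   19.        ]
```

play_rows(plan=[[-4,-15,0,0.008,0.014,0,1],[0,0,-10,0,0,0,1],[0,0,-20,0,0,0,1],[0,0,-5,0,0,0,1],[0,0,0,0,0,0,1]])

```text
time_s: 12.18
eef_pos: [597.4, 17.5, 76.7]
ee_rot: [0.003, 0.186, 0.983, -0.0]
force: [-0.4, 0.7, 0.2]
grip_width: 1.003
```

Run:
```python
from h import *
c=cap('wrist','w10'); s=sense();print(s['eef_pos'],s['grip_width'],fix())
for st,ce in orange(c): print(st,ce,toworld(c,*ce,19), toworld(c,st[0]+st[2]/2,st[1]+st[3]/2,19))
```

```text
[597.38835222  17.54854938  76.97927499] 1.0026748853283503 [0.002 0.007 0.005]
[0, 43, 33, 64, 1599] [13.5, 76.0] [ 436.90744155 -136.13225695   19.        ] [ 437.30110184 -133.70804812   19.        ]
[283, 165, 85, 84, 5068] [324.8, 206.4] [596.1835077   22.76626822  19.        ] [596.77697894  23.06391334  19.        ]
```

play_rows(plan=[[-0.5,5.5,-5,0,0,0,1],[0,0,-20,0,0,0,1],[0,0,-20,0,0,0,1],[0,0,-10,0,0,0,1],[0,0,0,0,0,0,1]])

```text
time_s: 12.65
eef_pos: [598.9, 24.1, 24.2]
ee_rot: [0.007, 0.186, 0.982, -0.0]
force: [0.2, 0.1, 0.1]
grip_width: 1.001
```

play_rows(plan=[[-2,-1,-8,0,0,0,1],[0,0,-8,0,0,0,0.9],[0,0,-1,0,0,0,0.6],[0,0,0,0,0,0,0.2],[0,0,0,0,0,0,-0.3]], grip_force=30)

```text
time_s: 13.07
eef_pos: [598.1, 23.3, 8.5]
ee_rot: [0.009, 0.186, 0.983, 0.0]
force: [0.1, 0.3, -0.6]
grip_width: 0.676
```

play_rows(plan=[[0,0,0,0,0,0,-0.3],[0,0,0,0,0,0,-0.3],[0,0,0,0,0,0,-0.3]])

```text
time_s: 13.32
eef_pos: [598.6, 23.2, 9.3]
ee_rot: [0.01, 0.186, 0.983, 0.0]
force: [0.7, 0.4, -0.1]
grip_width: 0.675
```

play_rows(plan=[[0,0,10,0,0,0,-0.3],[0,0,20,0,0,0,-0.3],[0,0,30,0,0,0,-0.3],[-2,4,25,0,0,0,-0.3],[-10,20,5,0,0,0,-0.3]])

```text
time_s: 13.73
eef_pos: [585.9, 45.2, 103.6]
ee_rot: [0.009, 0.188, 0.982, -0.0]
force: [0.3, -0.1, -1.0]
grip_width: 0.678
```

play_rows(plan=[[-14,30,0,0,0,0,-0.3],[-14,32,0,0,0,0,-0.3],[-14,32,0,0,0,0,-0.3],[-14,32,0,0,0,0,-0.3],[-14,32,0,0,0,0,-0.3]])

```text
time_s: 14.15
eef_pos: [515.5, 205.6, 111.8]
ee_rot: [0.014, 0.191, 0.981, 0.001]
force: [0.8, 0.7, -0.6]
grip_width: 0.677
```

play_rows(plan=[[-14,32,0,0,0,0,-0.3],[-14,32,0,0,0,0,-0.3],[-10,25,0,0,0,0,-0.3],[0,0,0,0,0,0,-0.3],[0,0,0,0,0,0,-0.3]])

```text
time_s: 14.57
eef_pos: [471.9, 304.6, 116.7]
ee_rot: [0.016, 0.188, 0.982, 0.003]
force: [0.3, 0.1, -1.2]
grip_width: 0.677
```

Run:
```python
from h import *
c=cap('wrist','w11'); s=sense();print(s['eef_pos'],s['grip_width'],fix(),topix(c,(472.5,317,6)))
```

```text
[472.02253311 304.43565445 116.78549213] 0.6809152977961788 [0.001 0.033 0.01 ] [330.67698511 182.62855219]
```

View pics/w11.png

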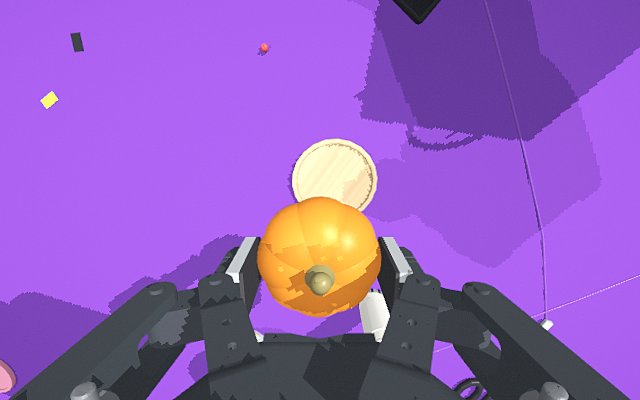

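Run:
```python
from h import *
c=load('w11')
print(toworld(c,335,179.5,6),toworld(c,319.5,256,126.5),toworld(c,292,179,6),toworld(c,378,179,6))
P=toworld(c,335,179.5,6)
print(topix(c,P+np.array([-.933,.36,0])*37).round(1),topix(c,P-np.array([.36,.933,0])*37).round(1),topix(c,P+np.array([.36,.933,0])*37).round(1))
```

```text
[471.26461904 321.46779775   6.        ] [471.55347837 305.26610024 126.5       ] [457.10974579 287.20207487   6.        ] [484.63439128 356.25388402   6.        ]
[335.3 136.3] [292.1 180. ] [377.7 179.1]
```

play_rows(plan=[[0,14.5,-10,0.001,0.033,0.01,-0.3],[0,0,-25,0,0,0,-0.3],[0,0,-25,0,0,0,-0.3],[0,0,-5,0,0,0,-0.3],[0,0,0,0,0,0,-0.3]])

```text
time_s: 15.03
eef_pos: [475.7, 315.8, 53.2]
ee_rot: [0.002, 0.186, 0.983, 0.001]
force: [0.4, -0.8, -0.9]
grip_width: 0.678
```

Run:
```python
from h import *
c=cap('side','s1'); s=sense();print(s['eef_pos'],fix())
```

```text
[475.77856744 315.82125976  53.65420383] [-0.002  0.004  0.005]
```

play_rows(plan=[[-3,3.5,-8,0,0,0,-0.3],[0,0,-12,0,0,0,-0.3],[0,0,-10,0,0,0,-0.3],[0,0,-3,0,0,0,-0.3],[0,0,0,0,0,0,-0.3]])

```text
time_s: 15.5
eef_pos: [474.7, 319.2, 21.5]
ee_rot: [0.004, 0.187, 0.982, 0.003]
force: [0.4, -0.0, -0.0]
grip_width: 0.675
```

play_rows(plan=[[-2,0,-4,0,0,0,-0.3],[0,0,-4,0,0,0,-0.3],[0,0,-1.5,0,0,0,-0.3],[0,0,0,0,0,0,-0.3]])

```text
time_s: 15.83
eef_pos: [472.7, 319.4, 11.4]
ee_rot: [0.005, 0.186, 0.982, 0.003]
force: [0.4, 0.5, -1.6]
grip_width: 0.68
```

play_rows(plan=[[0,0,0,0,0,0,0.4],[0,0,0,0,0,0,0.6],[0,0,0,0,0,0,0.9],[0,0,0,0,0,0,1],[0,0,10,0,0,0,1]])

```text
time_s: 16.25
eef_pos: [472.5, 319.3, 21.2]
ee_rot: [0.004, 0.186, 0.982, 0.003]
force: [-0.0, -1.2, -0.2]
grip_width: 1.002
```

play_rows(plan=[[0,0,25,0,0,0,1],[0,0,35,0,0,0,1],[0,0,40,0,0,0,1],[0,0,40,0,0,0,1],[0,0,0,0,0,0,1]])

```text
time_s: 16.67
eef_pos: [471.1, 318.7, 171.2]
ee_rot: [0.004, 0.186, 0.982, 0.003]
force: [0.8, 0.3, 0.7]
grip_width: 0.997
```

Run:
```python
from h import *
c=cap('wrist','w12'); s=sense();print(s['eef_pos'],fix(),s['grip_width'])
for st,ce in orange(c): print(st,ce,toworld(c,*ce,22), toworld(c,st[0]+st[2]/2,st[1]+st[3]/2,22))
for f,p in (('w12',(604,307,98)),): print(topix(c,p))
```

```text
[470.12586739 318.24655009 167.93291663] [-0.003  0.006  0.006] 0.9953977223163252
[289, 151, 61, 59, 1131] [313.5, 183.9] [473.87751755 313.30384827  22.        ] [472.82361888 320.14920239  22.        ]
[360.47102251 340.36225078]
```

View pics/w12.png

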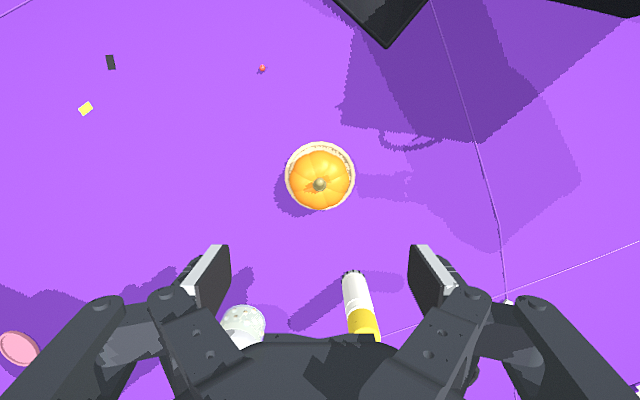

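Run:
```python
from h import *
c=load('w12'); print(toworld(c,353,271,0)[:2]-14*np.array([-.933,.36]))
```

```text
[607.80900895 310.01730925]
```

play_rows(plan=[[30,-2,0,0,0,0,1],[35,-2,0,0,0,0,1],[35,-2,0,0,0,0,1],[30,-2,0,0,0,0,1],[0,0,0,0,0,0,1]])

```text
time_s: 17.13
eef_pos: [602.1, 309.4, 168.1]
ee_rot: [0.002, 0.185, 0.983, 0.001]
force: [-0.9, -1.3, -0.2]
grip_width: 0.999
```

play_rows(plan=[[0,0,0,0,0,0,1],[0,0,0,0,0,0,1]])

```text
time_s: 17.3
eef_pos: [602.1, 308.7, 166.0]
ee_rot: [0.0, 0.186, 0.983, 0.001]
force: [-0.5, 0.2, -0.8]
grip_width: 0.998
```

Run:
```python
from h import *
c=cap('wrist','w13'); s=sense();print(s['eef_pos'],fix(),s['grip_width'])
h=cv2.cvtColor(c['img'],cv2.COLOR_BGR2HSV); m=cv2.inRange(h,(20,150,120),(32,255,255))
n,l,st,ce=cv2.connectedComponentsWithStats(m)
for i in range(1,n):
    if st[i,4]>150: print(st[i],ce[i],toworld(c,*ce[i],85))
```

```text
[601.74704514 308.89427892 166.13615147] [-0.001  0.001  0.005] 0.9993171433605336
[257   5  46  52 998] [280.25150301  28.23146293] [478.80226169 329.31071746  85.        ]
[ 305  184   36   42 1135] [322.31277533 204.82643172] [606.18147117 310.43851757  85.        ]
```

play_rows(plan=[[3.5,0.5,-20,0,0,0,1],[0,0,-30,0,0,0,1],[0,0,-30,0,0,0,1],[0,0,-15,0,0,0,0.8],[0,0,0,0,0,0,0.5]], grip_force=30)

```text
time_s: 17.77
eef_pos: [600.9, 311.4, 71.2]
ee_rot: [0.002, 0.184, 0.983, 0.002]
force: [-0.5, 0.1, -0.3]
grip_width: 0.78
```

play_rows(plan=[[0,0,0,0,0,0,0],[0,0,0,0,0,0,-0.5],[0,0,0,0,0,0,-0.8],[0,0,0,0,0,0,-0.8],[0,0,0,0,0,0,-0.8]])

```text
time_s: 18.18
eef_pos: [600.5, 312.9, 76.6]
ee_rot: [0.004, 0.183, 0.983, 0.003]
force: [0.6, -0.1, -1.3]
grip_width: 0.314
```

play_rows(plan=[[0,0,0,0,0,0,-0.8],[0,0,0,0,0,0,-0.8]])

```text
time_s: 18.35
eef_pos: [601.0, 313.1, 78.0]
ee_rot: [0.005, 0.183, 0.983, 0.003]
force: [-0.2, -0.7, -0.8]
grip_width: 0.314
```

The z drifted up while the fingers closed, so the hold is only on the top 20 mm. I'll regrasp lower.

play_rows(plan=[[0,0,0,0,0,0,-0.1],[0,0,-2,0,0,0,0.2],[3,-1,-10,0,0,0,0.3],[0,0,-10,0,0,0,0.3],[0,0,-5,0,0,0,0]])

```text
time_s: 18.77
eef_pos: [605.1, 312.1, 50.4]
ee_rot: [0.006, 0.183, 0.983, 0.004]
force: [0.2, -0.6, 0.1]
grip_width: 0.523
```

play_rows(plan=[[0,0,-1,0,0,0,-0.4],[0,0,-1,0,0,0,-0.8],[0,0,-1,0,0,0,-0.8],[0,0,-1,0,0,0,-0.8]])

```text
time_s: 19.1
eef_pos: [604.8, 311.8, 46.8]
ee_rot: [0.006, 0.183, 0.983, 0.003]
force: [-3.2, -2.0, 8.9]
grip_width: 0.317
```

play_rows(plan=[[0,0,10,0,0,0,-0.8],[0,0,20,0,0,0,-0.8],[0,0,30,0,0,0,-0.8],[0,0,35,0,0,0,-0.8],[0,0,30,0,0,0,-0.8]])

```text
time_s: 19.52
eef_pos: [600.8, 310.5, 170.0]
ee_rot: [-0.001, 0.183, 0.983, 0.0]
force: [0.4, 0.7, -0.5]
grip_width: 0.315
```

play_rows(plan=[[0,-10,15,0,0,0,-0.8],[0,-22,5,0,0,0,-0.8],[0,-32,0,0,0,0,-0.8],[0,-36,0,0,0,0,-0.8],[0,-36,0,0,0,0,-0.8]])

```text
time_s: 19.93
eef_pos: [601.6, 177.6, 203.0]
ee_rot: [0.007, 0.178, 0.984, 0.005]
force: [1.3, 0.2, -0.1]
grip_width: 0.319
```

play_rows(plan=[[0,-36,0,0,0,0,-0.8],[0,-36,0,0,0,0,-0.8],[0,-36,0,0,0,0,-0.8],[0,-36,0,0,0,0,-0.8],[0,-36,0,0,0,0,-0.8]])

```text
time_s: 20.35
eef_pos: [600.3, -10.2, 206.7]
ee_rot: [0.01, 0.177, 0.984, 0.005]
force: [1.2, 0.5, -0.6]
grip_width: 0.32
```

play_rows(plan=[[0,-36,0,0,0,0,-0.8],[0,-36,0,0,0,0,-0.8],[0,-36,0,0,0,0,-0.8],[0,-36,0,0,0,0,-0.8],[0,-36,0,0,0,0,-0.8]])

```text
time_s: 20.77
eef_pos: [598.8, -199.4, 210.2]
ee_rot: [0.011, 0.177, 0.984, 0.005]
force: [0.1, -0.1, 0.3]
grip_width: 0.323
```

play_rows(plan=[[0,-36,0,0,0,0,-0.8],[0,-36,0,0,0,0,-0.8],[0,-30,0,0,0,0,-0.8],[0,-15,0,0,0,0,-0.8],[0,0,0,0,0,0,-0.8]])

```text
time_s: 21.18
eef_pos: [596.0, -329.8, 212.1]
ee_rot: [0.013, 0.181, 0.983, 0.003]
force: [-1.1, 0.2, -0.6]
grip_width: 0.321
```

Run:
```python
from h import *
c=cap('wrist','w14'); s=sense();print(s['eef_pos'],fix(),s['grip_width'],topix(c,(607,-326,50)))
```

```text
[ 596.16233548 -328.41177626  212.07645162] [-0.003  0.026 -0.006] 0.32000763084465633 [323.96139017 182.38573641]
```

View pics/w14.png

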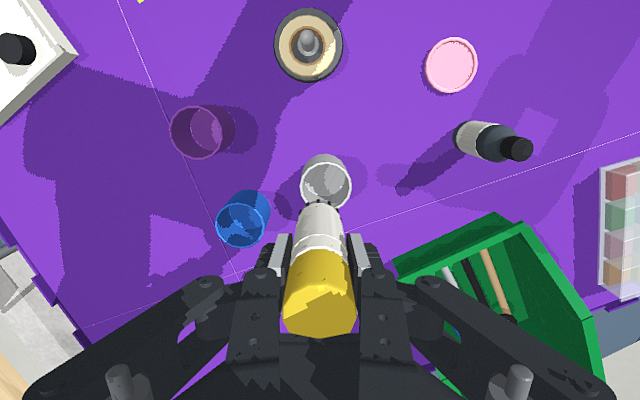

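Run:
```python
from h import *
c=load('w14'); p=toworld(c,326,186,50);print(p, topix(c,p+[27,0,0]),topix(c,p-[27,0,0]))
s=sense()['eef_pos']; print(topix(c,s+[0,0,-46.8]),topix(c,s+[0,0,51]), toworld(c,320,222,s[2]-46.8), toworld(c,319,300,s[2]+51))
```

```text
[ 611.42731203 -325.37505752   50.        ] [334.74935716 208.65490152] [316.80986996 162.2233187 ]
[319.66252187 214.32932469] [323.42651168 312.52400534] [ 601.42205182 -330.15445563  165.27645162] [ 590.51643233 -327.98729568  263.07645162]
```

play_rows(plan=[[13,3,0,-0.003,0.026,-0.006,-0.8],[0,0,-25,0,0,0,-0.8],[0,0,-30,0,0,0,-0.8],[0,0,-15,0,0,0,-0.8],[0,0,0,0,0,0,-0.8]])

```text
time_s: 21.65
eef_pos: [611.3, -319.6, 143.6]
ee_rot: [0.002, 0.181, 0.983, -0.001]
force: [-0.6, 0.4, -0.3]
grip_width: 0.319
```

Run:
```python
from h import *
s=sense();print(s['eef_pos'],fix())
```

```text
[ 611.2916864  -319.57318741  143.57968658] [ 0.003  0.003 -0.004]
```

play_rows(plan=[[-2,-6,-5,0,0,0,-0.8],[0,0,-15,0,0,0,-0.8],[0,0,-10,0,0,0,-0.8],[0,0,0,0,0,0,-0.8]])

```text
time_s: 21.98
eef_pos: [610.8, -323.7, 116.7]
ee_rot: [0.004, 0.18, 0.984, -0.002]
force: [-0.1, 1.1, -1.2]
grip_width: 0.321
```

Run:
```python
from h import *
c=cap('wrist','w15'); s=sense();print(s['eef_pos'],fix())
a=c['img'][130:330,220:420]; d=cap('side','s2'); b=d['img'][190:310,400:520]
cv2.imwrite('pics/f.png',np.hstack([cv2.resize(a,(400,400)),cv2.resize(b,(400,400),interpolation=2)]))
```

```text
[ 611.03969029 -323.90487778  117.72298545] [ 0.006  0.008 -0.008]
```

View pics/f.png

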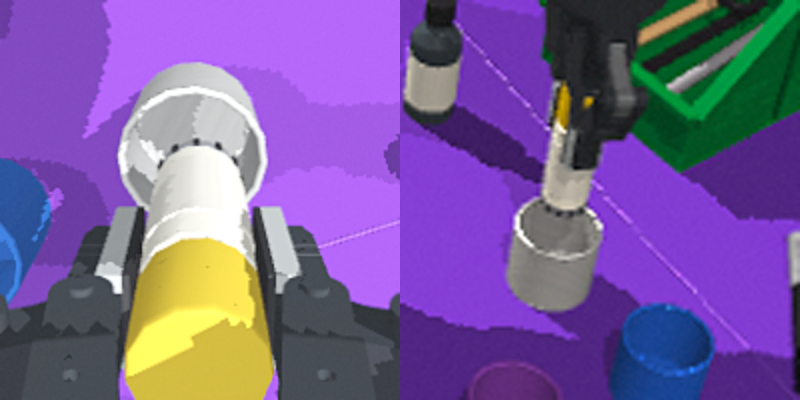

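Run:
```python
from h import *
c=load('w15'); p=toworld(c,316.7,207,50); s=np.array([611,-323.9,117.7])
t=np.array([-.933,.36,0]);j=np.array([.36,.933,0])
print(p,[topix(c,p+27*d) for d in(t,-t,j,-j)])
print(topix(c,s+[0,0,-46.8]),topix(c,s+14*t+[0,0,-46.8]),topix(c,s+14*j+[0,0,-46.8]),topix(c,s-14*j+[0,0,-46.8]))
d=load('s2'); print('side rim',toworld(d,400+557*.3-120,190+232*.3,50),'stick base',toworld(d,400+(568-400)*.3,190+205*.3,71))
print(topix(d,(610,-325.5,50)),topix(d,s-[0,0,46.8]))
```

```text
[ 610.83385713 -325.33933205   50.        ] [array([316.94425436, 170.86042519]), array([316.4754168 , 240.64270963]), array([353.53734614, 207.31015944]), array([279.86768916, 206.67084383])]
[318.53080302 216.74514646] [318.70506302 196.64653272] [339.54995378 216.9211309 ] [297.51044968 216.55807313]
side rim [ 606.60775931 -331.76586049   50.        ] stick base [ 611.98378094 -330.64859418   71.        ]
[446.74016699 257.10949486] [448.12819068 249.54980927]
```

play_rows(plan=[[-4,-1,-5,0.006,0.008,-0.008,-0.8],[0,0,-12,0,0,0,-0.8],[0,0,-12,0,0,0,-0.8],[0,0,-3,0,0,0,-0.8],[0,0,0,0,0,0,-0.8]])

```text
time_s: 22.5
eef_pos: [607.5, -326.0, 86.2]
ee_rot: [0.002, 0.184, 0.983, -0.001]
force: [-0.8, -0.0, -0.2]
grip_width: 0.318
```

play_rows(plan=[[0,0.5,-8,0,0,0,-0.8],[0,0,-10,0,0,0,-0.8],[0,0,-8,0,0,0,-0.8],[0,0,-2,0,0,0,-0.8],[0,0,0,0,0,0,-0.8]])

```text
time_s: 22.92
eef_pos: [607.3, -325.2, 54.4]
ee_rot: [0.002, 0.184, 0.983, -0.001]
force: [-0.1, 0.4, -0.8]
grip_width: 0.322
```

play_rows(plan=[[0,0,0,0,0,0,-0.2],[0,0,0,0,0,0,0.1],[0,0,0,0,0,0,0.6],[0,0,3,0,0,0,1],[0,0,20,0,0,0,1]])

```text
time_s: 23.33
eef_pos: [606.2, -324.4, 75.1]
ee_rot: [-0.001, 0.184, 0.983, 0.0]
force: [0.1, 0.8, 0.4]
grip_width: 0.941
```

play_rows(plan=[[0,0,35,0,0,0,1],[0,0,40,0,0,0,1],[0,0,35,0,0,0,1],[-25,5,10,0,0,0,1],[-35,5,0,0,0,0,1]])

```text
time_s: 23.75
eef_pos: [548.6, -314.6, 205.4]
ee_rot: [0.004, 0.183, 0.983, -0.002]
force: [0.2, -1.1, -0.0]
grip_width: 0.998
```

play_rows(plan=[[-35,5,10,0,0,0,1],[-35,5,10,0,0,0,1],[-35,5,10,0,0,0,1],[-35,5,0,0,0,0,1],[0,0,0,0,0,0,1]])

```text
time_s: 24.17
eef_pos: [399.3, -291.5, 240.6]
ee_rot: [0.006, 0.183, 0.983, -0.004]
force: [-0.2, -0.3, -0.4]
grip_width: 1.0
```

Run:
```python
from h import *
a=cap('scene','sc9');b=cap('side','sd9');print(sense()['eef_pos'],sense()['grip_width'])
def yel(c,lo,hi,mn=30):
    h=cv2.cvtColor(c['img'],cv2.COLOR_BGR2HSV); m=cv2.inRange(h,lo,hi)
    n,l,st,ce=cv2.connectedComponentsWithStats(m)
    return [(st[i].tolist(),ce[i].round(1).tolist()) for i in range(1,n) if st[i,4]>mn]
for n,c in(('scene',a),('side',b)):
    print(n,'yellow',[x for x in yel(c,(22,180,120),(32,255,255),15) if 150<x[1][0]<520 and x[1][1]>130], 'cap expected',topix(c,(609,-326,88)))
    print('orange',[x for x in orange(c) if 200<x[1][0]<450 and x[1][1]>120])
    print('exp bigp',topix(c,(472,319,22)),'smallp',topix(c,(430,-147,17)))
for n,z0 in(('scene',0),('side',0)):
    o=load(n+'0')['img'].astype(int);w=(a if n=='scene' else b)['img'].astype(int)
    for nm,p in (('bottle',(625,-153,50)),('jar',(609,163,30))):
        u,v=topix(load(n+'0'),p).round().astype(int); print(n,nm,np.abs(o-w)[v-28:v+28,u-14:u+14].mean().round(1))
```

```text
[ 402.98203039 -293.0993017   241.31950278] 0.9988009620232073
scene yellow [([211, 235, 11, 15, 122], [216.3, 241.6])] cap expected [216.3970476  242.30509596]
orange [([412, 175, 18, 16, 220], [420.5, 182.9])]
exp bigp [420.59801045 182.6036305 ] smallp [272.67281454 203.74227262]
side yellow [([442, 237, 14, 18, 206], [448.3, 245.5])] cap expected [449.09961061 244.71763629]
orange [([270, 125, 20, 17, 254], [279.5, 133.3]), ([324, 233, 19, 16, 223], [333.3, 240.7])]
exp bigp [280.28624513 132.527249  ] smallp [333.69732343 239.48636582]
scene bottle 6.1
scene jar 1.2
side bottle 1.2
side jar 89.3
```

Run:
```python
from h import *
print(sense()['dq'].round(3)); print(ctrl.finish_job())
```

```text
[ 0.023  0.055 -0.047  0.003 -0.002  0.01 ]
the job is handed in; nothing more can be done
None
```

The job is handed in, about 24 s into the 112 s allowed. Both pumpkins are in their saucers, the tape is over the post on the stand's foot, and the glue stick is in the grey steel cup. `finish_job` gave no verdict.

**Last checks:**
- **Big pumpkin:** it showed within about 1 px of its expected place in both the scene and side views. The wrist view had it upright in its saucer.
- **Small pumpkin:** it was within about 1 px in the side view. My colour check did not find it in the last scene picture, and I did not look into why. One earlier wrist view put it about 5 mm off centre; a closer one put it within 1–2 mm.
- **Tape:** the wrist pictures after release showed it round the post on the foot. I did not measure its height or tilt.
- **Glue stick:** the yellow cap was within about 1 px of where it should be in both views, so it is standing upright in the cup. My first grip on it was too high, so I gripped again lower down and then let it drop the last 5 mm or so.
- **Paint bottle and bead jar:** the pictures showed no sign that either moved. The jar check disagreed in the side view, with a large difference from the starting picture. I put that down to the arm standing in front of the jar, since the scene view showed no change, but I did not confirm it.
- **Forces and robot:** the largest force in the readings after each move was about 9 N. The gripper was open and clear of everything at hand-in.

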